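Find the high spot of a trolley wheel on a run-out stand

TASK

The mail trolley's wheel runs out of round: fold the feeler arm of the run-out stand gently down onto its stop, then turn the wheel slowly by its crank knob, feeling how hard the feeler rubs, to find the tyre's one high spot. Stop with the high spot right at the feeler, where it rubs hardest, and let go, leaving the arm down and the things round the stand where they are.

Things in the scene. Friction and masses are not known exactly. Their poses are not given: they have to be found in the camera images.
- stand: Run-out stand fixed to the desk: aluminium base plate 130 x 300 x 12 mm, long along its own y (from 85 mm behind to 215 mm ahead of the origin). Origin on the wheel's vertical axle at desk height; +y points from the axle to the feeler's bracket (to the robot's right, give or take 0.5 rad), z up.
- wheel: Trolley wheel lying flat on the stand, turning without end either way about its vertical axle through its origin, 24 mm above the desk. Black tyre 150 mm across, 24 to 52 mm above the desk; grey hub plate on it; steel crank bar on top up to 62 mm. Its x axis points from axle to crank knob. Stays where it is left. Turn it below a quarter turn a second (1.5 rad/s).
- crank_knob (a point): Centre of the grip of the upright round black knob on the wheel, 18 mm thick and 40 mm tall (66 to 106 mm above the desk), 50 mm from the axle. The knob spins freely on its own pin, so it can be held with the gripper's yaw unchanged while the wheel goes round. This point is 88 mm above the desk.
- feeler_arm: Steel arm; origin on its hinge, 172 mm from the axle along the stand's +y, 38 mm up; hinge line along the stand's x. Runs 96 mm along its own -y to a sprung brass tip, 10 mm thick. Starts raised 0.4 to 0.75 rad, wheel end up, and stays where put (0.1 N m). On its stop it is level, z axis vertical, tip 0.8 mm clear of the round tyre. Press from above, never over 30 N.
- thumb_pad (a point): Centre of the top of the black sprung pad (24 x 30 mm) on the feeler arm, where it is pressed down; 40 mm from the hinge along the arm and 13 mm above the arm's middle line; 51 mm above the desk when the arm is down. It gives 4 mm at 2.5 N per mm, then is solid; its spring is stiff enough to move the arm.
- eraser: Eraser, 21 x 52 x 12 mm, bystander lying near the stand; origin under its centre.
- binder_clip_0: Black binder clip, 50 x 32 x 30 mm, bystander near the stand; origin under its centre.
- sharpener: Small metal pencil sharpener, 16 x 26 x 15 mm, bystander near the stand; origin under its centre.
- glue_stick: Glue stick standing upright, 24 mm across, 92 mm tall, bystander; origin under its centre.
- hub_nut (a point): Top of the steel nut at the wheel's centre, on the axle, 70 mm above the desk. The tyre has one smooth swelling, 3 mm proud at its crest, gone 35 degrees to either side. It is too slight to be told by eye with certainty and at an unknown place on the rim, unrelated to the crank; it never starts within 30 degrees of the feeler.
- rub_point (a point): Where the feeler's tip meets the tyre when the arm is down: on the stand, 75.8 mm from the axle along +y, 38 mm above the desk. Turning takes about 1 N at the knob while the tip is clear. The rub starts about 27 degrees before the crest, grows to some 7 to 10 N more at the knob with the crest here, and fades the same way beyond.

How it is judged:
By the outcome, as a careful person would: the job done as asked, in the order asked, and still so for the second after the job is handed in, with the robot touching nothing.
It also fails if it takes over 64 s, if anything falls off the work surface, if the arm or the gripper's body presses on something with over 40 N, if the wrist force passes 120 N, or if a joint passes its speed limit or range.

ROBOT

A 6-joint arm with a two-finger parallel gripper is mounted at the origin on a cart in front of the work surface, level with it; the furniture and walls round the work are solid. World frame = base frame: x ahead of the robot, y to its left, z up, the work surface at z = 0. Lengths are in m, angles in rad, forces in N, time in s.
With the tool pointing down it reaches from about 0.25 to 0.725 m from the base axis. Payload 4 kg.
Tool frame: the origin (TCP) lies at the very end of the fingers, on their centre line; the grasp point (between the pads) lies 19 mm behind it; z points along the fingers, y is the direction in which the jaws open and shut (so a half turn about z gives the same grasp; the last joint's range is limited). The gripper opens to 85 mm and grips with 20 to 120 N. Pads are 22 mm wide; open, the fingers measure 114 mm over their backs; the gripper's body (76 mm by 85 mm) begins 54 mm behind the grasp point. The pads swing forward as they close: fully open they stand 13 mm farther back than shut.
Start: joints at [1.191, 0.241, 0.005, 1.335, 0, 1.571], TCP at [0.185, 0.464, 0.231] pointing down, gripper open.
Joint ranges: [-2.72, 2.72], [-1.05, 1.87], [-1.09, 1.28], [-1.99, 2.15], [-1.42, 1.44], [-3.14, 3.14]. Speed limits (rad/s): [2.79, 2.79, 3.14, 3.14, 3.14, 3.14].

INTERFACE

Orientations are given as a unit quaternion [w, x, y, z].
In Python, from cell import readout, viewer, workorder, nets gives the robot as it stands.
- The arm moves only by the tool send_rows, never from a script. Its argument "rows" is one flat list of numbers, 7 for each row, row after row: the shift along the world's x, y, z scaled (see below), then the turn, a rotation vector about the world's x, y, z scaled (see below), then the opening, from 0 (shut) to 1 (fully open). In form: [x, y, z, rx, ry, rz, fingers, x, y, z, rx, ry, rz, fingers, ...]. A call has 1 to 8 rows; each row is the pose to reach, as a shift and turn from the pose commanded when the call began; what a row does not reach only later rows make up. The controller multiplies each number of a shift by 200 mm and each number of a turn by 45 degrees. A row lasts 1/10 s, in which the tool goes at most 50 mm and 8.59 degrees, less where a joint would pass 70% of its speed; a pose out of reach is approached as far as the arm can. A call with a number of a shift or a turn outside -1 to 1 is refused whole. A call with a gripper value outside its range is refused whole. The fingers move at their own pace and stop on an object; "grip_force" is the grip in N (left out, the last holds). Time passes only in rows, so rows that repeat a pose let the fingers close. It gives the time, the measured TCP pose, the force and the opening at its end, in the units of the state.
- readout.sense(): the state, without advancing time (a new reading comes with each control period).
- viewer.grab_frame(name): name is "side" or "top"; returns the picture (420x560x3 uint8, blue, green, red); there is no depth.
- viewer.camera_model(name): a dict with "fx", "fy", "cx", "cy" (pixels), "distortion" ([k1, k2, p1, p2, k3] as OpenCV has them; the pictures are not rectified), "eye" and "attitude" of the camera in the world. Camera axes: x right, y down, z forward; pixel columns grow to the right and rows downward; lengths in m; the calibration is good to about 2 mm. A picture is of the moment at which its call begins. camera_model takes no time and is no camera call.
- workorder.hand_in(): hands the job in, once; it reports no verdict.
Trained networks look in the newest picture that a camera, given by its name, has taken for a name from the list of things; names that differ only in an ending like _2 or _b are one class to them, and where a whole thing is asked for, a point or a joint stands for the part that bears it (a point fixed in the world has none). Each returns a list of dicts, best first, with "p" (0 to 1); they miss things now and then, are a little off and sometimes report something else, mostly with a low value. They report only what shows in the picture. A call takes as long as a camera call.
- nets.silhouettes(camera, query): "mask" (420x560 bool, what is visible of it) and "extent" ([centre column, centre row, width, height] in pixels, round what is visible of it).
- nets.place_of(camera, query): "location" ([column, row] in pixels: a listed point, or the origin of a listed thing).
The state is a dict: "time": time; "joint_pos": joint angles; "dq": joint speeds; "joint_efforts": joint torques, N m; "position": TCP position; "orientation": TCP orientation; "ft_force": force on the tool from outside, world axes, zero at the start; "wrist_torque": the same for the moment, N m; "width": finger opening in m.
Only numpy, scipy, OpenCV 4.12 (cv2) and the standard library are available. Lean on these libraries where they do the work, as an engineer would, in place of code of your own. Each camera call takes 0.05 s, during which the arm holds its last target. There are 200 camera calls.

## Working session

There is one attempt and no reset: what is moved stays moved. The work goes in short steps, Python scripts to look and compute and a tool call to move; the robot and the scene stay as the last step left them, time stands still between calls to the robot, and variables do not carry over. Pictures are saved under pics/ and viewed, about 8 in all and at most 12, crops included, and the job is handed in when it is done.

Besides the shell and the picture viewer there is one more tool, called as name(argument=value, ...) on one line, values as JSON. send_rows: Moves the arm, as the interface text tells. Shifts and turns lie within -1 to 1; 1 stands for 200 mm of shift or 45 degrees of turn. Its arguments: {"type":"object","properties":{"rows":{"type":"array"},"grip_force":{"type":"number"}},"required":["rows"]}

```bash
mkdir -p pics
cat > h.py <<'E'
import numpy as np, cv2
from cell import readout, viewer, workorder, nets
from scipy.spatial.transform import Rotation as R
def ray(cam,px):
    m=viewer.camera_model(cam)
    K=np.array([[m['fx'],0,m['cx']],[0,m['fy'],m['cy']],[0,0,1]])
    u=cv2.undistortPoints(np.array([[px]],float),K,np.array(m['distortion'],float))[0,0]
    a=np.array(m['attitude'],float)
    Rm=R.from_quat(a[[1,2,3,0]]).as_matrix() if a.size==4 else a.reshape(3,3)
    return np.array(m['eye']),Rm@np.array([u[0],u[1],1])
def at_z(cam,px,z):
    e,d=ray(cam,px); return e+d*(z-e[2])/d[2]
def tri(p1,p2):
    (e1,d1),(e2,d2)=ray('top',p1),ray('side',p2)
    s=np.linalg.lstsq(np.c_[d1,-d2],e2-e1,rcond=None)[0]
    a,b=e1+s[0]*d1,e2+s[1]*d2
    return (a+b)/2,np.linalg.norm(a-b)
E
python3 - <<'E'
from h import *
np.set_printoptions(precision=4,suppress=True)
for c in('top','side'):
    im=viewer.grab_frame(c); cv2.imwrite(f'pics/{c}0.png',im); print(c,viewer.camera_model(c))
    for n,z in(('hub_nut',.07),('crank_knob',.088),('thumb_pad',.07),('feeler_arm',.038),('rub_point',.038),('glue_stick',0),('eraser',0),('binder_clip_0',0),('sharpener',0)):
        r=nets.place_of(c,n)[:2]
        for q in r: print(n,round(q['p'],2),np.array(q['location']),at_z(c,q['location'],z))
print(readout.sense())
E
```

```text
top {'fx': 471.057800235887, 'fy': 471.057800235887, 'cx': 286.23517537434645, 'cy': 208.98117664529454, 'distortion': array([-0.0462,  0.    ,  0.    ,  0.    ,  0.    ]), 'eye': array([0.4542, 0.1312, 1.2332]), 'attitude': array([-0.0208,  0.7171, -0.6964,  0.0195])}
hub_nut 0.65 [343.1 222.4] [ 0.4915 -0.0073  0.07  ]
crank_knob 0.6 [328.8 236. ] [0.4569 0.0289 0.088 ]
thumb_pad 0.82 [402.5 207.5] [ 0.5326 -0.154   0.07  ]
thumb_pad 0.5 [346.6 220.1] [ 0.4974 -0.0158  0.07  ]
rub_point 0.71 [372.2 217.7] [ 0.5066 -0.0849  0.038 ]
glue_stick 0.54 [199.5 175.1] [0.6073 0.3657 0.    ]
eraser 0.7 [336.  267.7] [0.3751 0.0002 0.    ]
eraser 0.61 [386.5 258.8] [ 0.4019 -0.1313  0.    ]
binder_clip_0 0.39 [391.1 260.8] [ 0.397  -0.1435  0.    ]
sharpener 0.6 [351.7 176.9] [ 0.6142 -0.0356  0.    ]
sharpener 0.34 [341.5 222.1] [ 0.4944 -0.0114  0.    ]
side {'fx': 524.1698275012205, 'fy': 524.1698275012205, 'cx': 273.2722174653342, 'cy': 215.3278879034611, 'distortion': array([0.0475, 0.    , 0.    , 0.    , 0.    ]), 'eye': array([ 0.498 , -0.8241,  0.6295]), 'attitude': array([-0.5084, 
[... 186 characters left out ...]
38 ]
glue_stick 0.69 [308.2 206.9] [0.6079 0.3595 0.    ]
glue_stick 0.42 [283.2 319.2] [ 0.5288 -0.0764  0.    ]
eraser 0.81 [197.  295.8] [ 0.3638 -0.0039  0.    ]
binder_clip_0 0.6 [211.9 344.7] [ 0.4044 -0.1401  0.    ]
{'time': 1.0, 'joint_pos': array([ 1.191 ,  0.2405,  0.005 ,  1.3352, -0.    ,  1.5708]), 'dq': array([-0.0003,  0.0002,  0.0014, -0.001 , -0.0002, -0.0003]), 'joint_efforts': array([ -0.0003, -37.2216,  25.2696,   0.0012,  -0.    ,   0.    ]), 'position': array([0.1853, 0.4643, 0.2313]), 'orientation': array([ 0.    ,  0.1888,  0.982 , -0.    ]), 'ft_force': array([0.3961, 0.7124, 0.4568]), 'wrist_torque': array([-0.0098, -0.0078,  0.0322]), 'width': 0.08548408956731127}
```

Run:
```python
import cv2,numpy as np
a=cv2.imread('pics/top0.png')[130:320,270:470];b=cv2.imread('pics/side0.png')[190:380,170:370]
cv2.imwrite('pics/v1.png',np.hstack([cv2.resize(x,(400,380),interpolation=cv2.INTER_CUBIC) for x in(a,b)]))
```

```text
(no output)
```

View pics/v1.png

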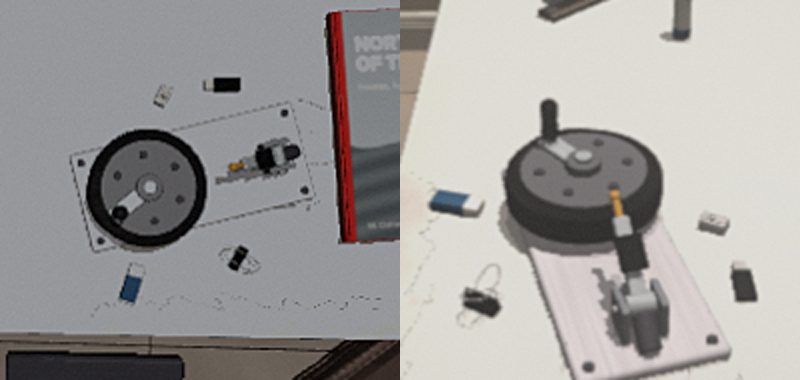

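Run:
```python
from h import *
np.set_printoptions(precision=4,suppress=True)
t=lambda x,y:(270+x/2-.25,130+y/2-.25); s=lambda x,y:(170+(x-400)/2-.25,190+y/2-.25)
C=np.array([at_z('top',t(*p),.012)[:2] for p in((71,157),(290,101),(315,199),(95,251))])
print(C, [np.linalg.norm(C[i]-C[i-1]) for i in range(4)])
c=C.mean(0); d=(C[1]+C[2]-C[0]-C[3]); d/=np.linalg.norm(d); print('axle from plate',c-d*.065,'dir',d,np.degrees(np.arctan2(d[0],-d[1])))
print('nut',at_z('top',t(148,187),.07),at_z('side',s(582,155),.07),tri(t(148,187),s(582,155)))
# tyre top ring by dark silhouettes
for cam in('top','side'):
    m=nets.silhouettes(cam,'wheel'); print(cam,[(q['p'],q['extent']) for q in m[:2]])
print('tyre',tri(t(148,187),s(582,155)))
print('knob',tri((328.8,236),(242.3,246)), at_z('top',t(120,212),.106), at_z('side',s(549,104),.106))
print('pad',tri(t(265,157),s(629,250)))
print('tyre edges top', [at_z('top',t(*p),.052)[:2] for p in((86,187),(207,187),(147,127),(147,248))])
```

```text
[[ 0.5272  0.085 ]
 [ 0.6089 -0.1994]
 [ 0.4818 -0.2338]
 [ 0.4065  0.0507]] [np.float64(0.12546614067950873), np.float64(0.2958625826907163), np.float64(0.13167246052898485), np.float64(0.29430305738594825)]
axle from plate [ 0.4888 -0.0117] dir [ 0.266 -0.964] 15.425975296442033
nut [ 0.4894 -0.0089  0.07  ] [ 0.4885 -0.011   0.07  ] (array([ 0.489 , -0.0091,  0.0687]), np.float64(0.0009740060938854433))
top [(0.91, [344.1, 225.1, 65.0, 63.1])]
side [(0.61, [261.6, 275.7, 78.9, 71.8])]
tyre (array([ 0.489 , -0.0091,  0.0687]), np.float64(0.0009740060938854433))
knob (array([0.4551, 0.0292, 0.0921]), np.float64(0.003593342973304661)) [0.4575 0.0282 0.106 ] [0.4576 0.0221 0.106 ]
pad (array([ 0.5289, -0.1525,  0.0735]), np.float64(0.0031959272383703485))
tyre edges top [array([0.4877, 0.0667]), array([ 0.4921, -0.0852]), array([ 0.5654, -0.0081]), array([ 0.4137, -0.0116])]
```

The top view (left) shows the stand yawed about 15°. The nut is at px (344, 223), the knob at (330, 236) and the pad at (402, 208) with the arm raised about 0.65 rad. In the side view the feeler points up towards the wheel. The bystanders and the book are clear of the path. Moving above the pad with shut fingers.

send_rows(rows=[0.5,-1,0,0,0,-0.587,0,0.5,-1,0,0,0,-0.587,0,0.5,-1,0,0,0,-0.587,0,0.5,-1,0,0,0,-0.587,0,0.5,-1,0,0,0,-0.587,0], grip_force=20)

```text
time: 1.6
position: [0.286, 0.2614, 0.2315]
orientation: [0.0, 0.41, 0.912, -0.0]
ft_force: [0.1, -0.3, -0.4]
width: 0.0122
```

send_rows(rows=[0.5,-1,0,0,0,-0.587,0,0.5,-1,0,0,0,-0.587,0,0.5,-1,0,0,0,-0.587,0,0.5,-1,0,0,0,-0.587,0,0.5,-1,0,0,0,-0.587,0])

```text
time: 2.1
position: [0.3866, 0.0613, 0.2316]
orientation: [0.001, 0.608, 0.794, 0.0]
ft_force: [0.6, 1.4, -1.6]
width: -0.0003
```

send_rows(rows=[0.5,-1,-0.25,0,0,0,0,0.5,-1,-0.25,0,0,0,0,0.5,-1,-0.25,0,0,0,0,0.5,-1,-0.25,0,0,0,0,0.5,-1,-0.25,0,0,0,0])

```text
time: 2.6
position: [0.4862, -0.1388, 0.1803]
orientation: [0.0, 0.607, 0.795, -0.0]
ft_force: [-0.1, 0.7, 0.0]
width: -0.0004
```

send_rows(rows=[0.22,-0.085,-0.3,0,0,0,0,0.22,-0.085,-0.3,0,0,0,0,0.22,-0.085,-0.3,0,0,0,0,0.22,-0.085,-0.3,0,0,0,0])

```text
time: 3.0
position: [0.5287, -0.1525, 0.1208]
orientation: [-0.001, 0.606, 0.795, -0.0]
ft_force: [-0.4, -0.1, 0.3]
width: 0.0001
```

Run:
```python
from h import *
s=readout.sense(); print(s)
a=viewer.grab_frame('top')[130:320,270:470];b=viewer.grab_frame('side')[190:380,170:370]
cv2.imwrite('pics/v2.png',np.hstack([cv2.resize(x,(400,380),interpolation=cv2.INTER_CUBIC) for x in(a,b)]))
```

```text
{'time': 3.0, 'joint_pos': array([-2.80794277e-01,  4.11117151e-01, -5.04606608e-02,  1.11141733e+00,
        6.49271113e-05,  1.02119443e+00]), 'dq': array([ 0.00799833, -0.04339215,  0.00691109,  0.0040405 ,  0.00011516,
        0.00054899]), 'joint_efforts': array([-2.38710176e-01, -4.18374717e+01,  2.30033898e+01, -1.21044950e-01,
       -1.22007480e-02, -6.21912277e-04]), 'position': array([ 0.52870718, -0.1524663 ,  0.1208451 ]), 'orientation': array([-1.03667524e-03,  6.05977356e-01,  7.95481134e-01, -3.67504179e-04]), 'ft_force': array([-0.36774544, -0.085739  ,  0.28486414]), 'wrist_torque': array([0.02497886, 0.02908365, 0.01504776]), 'width': 0.00014498390222507436}
```

View pics/v2.png

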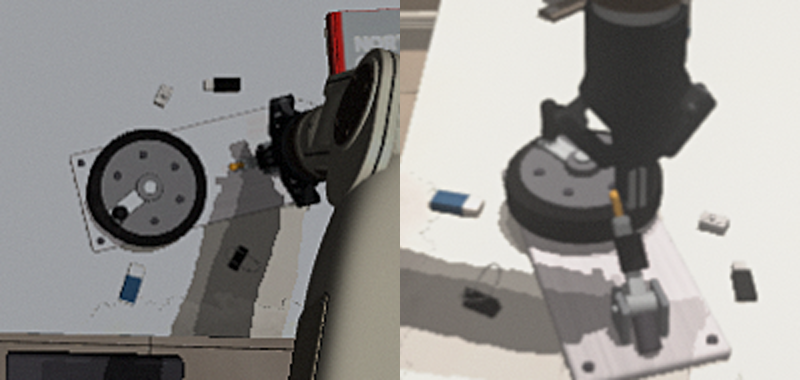

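The shut fingers stand over the pad: finger px (630, 180) in the side crop, pad at (629, 250). Lowering along the pad's arc.

send_rows(rows=[0,0,-0.08,0,0,0,0,0,0,-0.13,0,0,0,0,0,0,-0.16,0,0,0,0,0,0,-0.175,0,0,0,0])

```text
time: 3.5
position: [0.529, -0.1523, 0.0863]
orientation: [-0.0, 0.606, 0.796, -0.0]
ft_force: [-0.0, 0.8, 0.4]
width: -0.0001
```

send_rows(rows=[0,0.003,-0.01,0,0,0,0,-0.001,0.006,-0.02,0,0,0,0,-0.002,0.009,-0.032,0,0,0,0,-0.003,0.012,-0.043,0,0,0,0,-0.004,0.015,-0.054,0,0,0,0,-0.005,0.018,-0.065,0,0,0,0,-0.006,0.021,-0.076,0,0,0,0,-0.0065,0.024,-0.0865,0,0,0,0])

```text
time: 4.3
position: [0.5283, -0.1476, 0.0691]
orientation: [0.0, 0.606, 0.796, 0.0]
ft_force: [1.2, -0.4, 4.8]
width: -0.0002
```

send_rows(rows=[-0.001,0.004,-0.006,0,0,0,0,-0.002,0.008,-0.012,0,0,0,0,-0.003,0.012,-0.018,0,0,0,0,-0.004,0.016,-0.024,0,0,0,0,-0.005,0.02,-0.03,0,0,0,0,-0.006,0.024,-0.036,0,0,0,0,-0.007,0.028,-0.04,0,0,0,0,-0.0085,0.032,-0.0425,0,0,0,0])

```text
time: 5.1
position: [0.5265, -0.1419, 0.0604]
orientation: [0.0, 0.606, 0.795, -0.0]
ft_force: [1.3, -1.8, 1.5]
width: 0.0002
```

send_rows(rows=[-0.001,0.004,-0.008,0,0,0,0,-0.002,0.008,-0.016,0,0,0,0,-0.003,0.012,-0.024,0,0,0,0,-0.004,0.016,-0.032,0,0,0,0,-0.005,0.02,-0.04,0,0,0,0,-0.006,0.022,-0.046,0,0,0,0,-0.006,0.022,-0.051,0,0,0,0,-0.006,0.022,-0.055,0,0,0,0])

```text
time: 5.9
position: [0.5248, -0.1367, 0.0494]
orientation: [-0.0, 0.606, 0.796, 0.0]
ft_force: [-0.6, -0.2, 3.3]
width: -0.0002
```

send_rows(rows=[0,0,-0.003,0,0,0,0,0,0,-0.005,0,0,0,0,0,0,-0.0075,0,0,0,0,0,0,-0.0075,0,0,0,0])

```text
time: 6.3
position: [0.5248, -0.1367, 0.0484]
orientation: [-0.0, 0.606, 0.796, 0.0]
ft_force: [-1.7, -0.5, 6.5]
width: 0.0
```

send_rows(rows=[0,0,-0.003,0,0,0,0,0,0,-0.004,0,0,0,0,0,0,-0.004,0,0,0,0])

```text
time: 6.6
position: [0.5249, -0.1367, 0.0478]
orientation: [-0.0, 0.606, 0.796, 0.0]
ft_force: [-2.0, -0.2, 7.5]
width: -0.0001
```

send_rows(rows=[0,0,0.02,0,0,0,0,0,0,0.12,0,0,0,0,0,0,0.3,0,0,0,0,0,0,0.44,0,0,0,0.25,-0.08,0.2,0.44,0,0,0,0.5,-0.17,0.41,0.44,0,0,0,0.5,-0.26,0.62,0.44,0,0,0,0.5,-0.343,0.823,0.44,0,0,0,0.5])

```text
time: 7.4
position: [0.4549, 0.0291, 0.1347]
orientation: [-0.001, 0.606, 0.795, -0.0]
ft_force: [0.3, 0.6, -0.1]
width: 0.0427
```

Run:
```python
from h import *
np.set_printoptions(precision=4,suppress=True)
s=readout.sense(); print(s['time'],s['position'],s['width'],s['ft_force'])
a=viewer.grab_frame('top')[130:320,270:470];b=viewer.grab_frame('side')[190:380,170:370]
for c,n,z in(('side','crank_knob',.088),('top','crank_knob',.088),('side','thumb_pad',.051),('top','thumb_pad',.051)):
    for q in nets.place_of(c,n)[:1]: print(c,n,q['p'],q['location'],at_z(c,q['location'],z))
cv2.imwrite('pics/v3.png',np.hstack([cv2.resize(x,(400,380),interpolation=cv2.INTER_CUBIC) for x in(a,b)]))
```

```text
7.4 [0.4549 0.0291 0.1347] 0.04266980972038695 [ 0.3473  0.6443 -0.0573]
side crank_knob 0.77 [240.8, 248.5] [0.4503 0.0267 0.088 ]
top crank_knob 0.86 [330.4, 238.4] [0.4511 0.0248 0.088 ]
side thumb_pad 0.93 [280.8, 323.6] [ 0.522  -0.1479  0.051 ]
top thumb_pad 0.53 [393.7, 213.0] [ 0.5194 -0.1366  0.051 ]
```

View pics/v3.png

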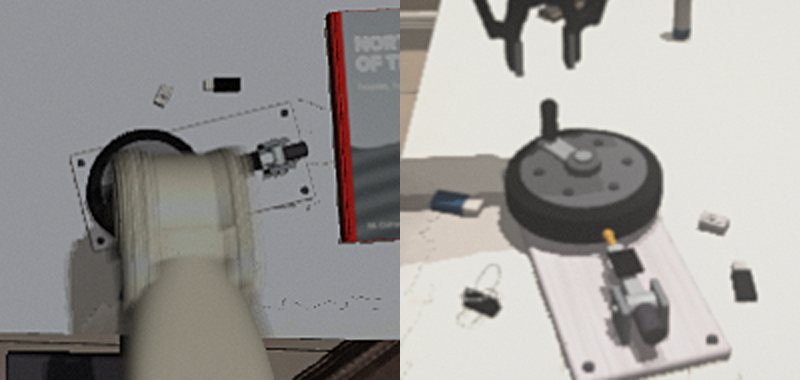

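The feeler arm now lies level with its tip at the tyre (side crop (608, 235)), and the bystanders have not moved. The open fingers are above the knob at (549, 105). Lowering and gripping gently.

send_rows(rows=[0.005,-0.007,-0.1,0,0,0,0.5,0.005,-0.007,-0.2,0,0,0,0.5,0.005,-0.007,-0.28,0,0,0,0.5,0.005,-0.007,-0.313,0,0,0,0.5,0.005,-0.007,-0.313,0,0,0,0.1,0.005,-0.007,-0.313,0,0,0,0.1,0.005,-0.007,-0.313,0,0,0,0.1,0.005,-0.007,-0.313,0,0,0,0.1], grip_force=25)

```text
time: 8.5
position: [0.4579, 0.0257, 0.0728]
orientation: [0.001, 0.606, 0.795, -0.0]
ft_force: [0.3, -0.2, -4.3]
width: 0.0163
```

Run:
```python
from h import *
np.set_printoptions(precision=4,suppress=True)
s=readout.sense(); print(s['time'],s['position'],s['width'],s['ft_force'])
b=viewer.grab_frame('side')[190:380,170:370]
cv2.imwrite('pics/v4.png',cv2.resize(b,(400,380),interpolation=cv2.INTER_CUBIC))
```

```text
8.5 [0.4579 0.0257 0.0728] 0.016259709886611323 [ 0.3339 -0.2432 -4.3077]
```

View pics/v4.png

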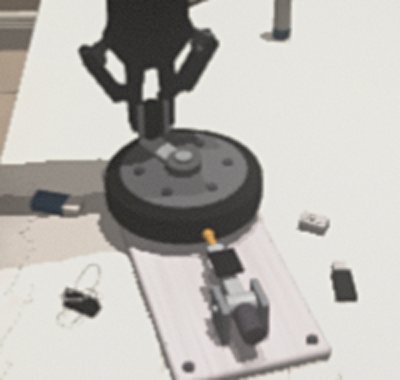

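The fingers hold the knob and the feeler is down at (208, 235). Computing the circle rows.

```bash
cat > arc.py <<'E'
import numpy as np,sys
# arc.py r_mm start step nrows ncalls : rows of shift (units of 200 mm), cumulative rounding
r,a0,st,n,m=map(float,sys.argv[1:6]); n=int(n)
P=lambda a: np.round(r/200*np.array([np.cos(np.radians(a)),np.sin(np.radians(a))]),3)
for k in range(int(m)):
    b=a0+k*n*st
    print(f'{b:.0f}->{b+n*st:.0f}:',', '.join('%g, %g, 0, 0, 0, 0, 0.1'%tuple(np.round(P(b+st*i)-P(b),3)+0.) for i in range(1,n+1)))
E
python3 arc.py 50 132 3 8 15
```

```text
132->156: -0.01, -0.009, 0, 0, 0, 0, 0.1, -0.019, -0.019, 0, 0, 0, 0, 0.1, -0.027, -0.029, 0, 0, 0, 0, 0.1, -0.035, -0.039, 0, 0, 0, 0, 0.1, -0.043, -0.05, 0, 0, 0, 0, 0.1, -0.05, -0.061, 0, 0, 0, 0, 0.1, -0.056, -0.073, 0, 0, 0, 0, 0.1, -0.061, -0.084, 0, 0, 0, 0, 0.1
156->180: -0.005, -0.012, 0, 0, 0, 0, 0.1, -0.01, -0.025, 0, 0, 0, 0, 0.1, -0.013, -0.037, 0, 0, 0, 0, 0.1, -0.017, -0.05, 0, 0, 0, 0, 0.1, -0.019, -0.063, 0, 0, 0, 0, 0.1, -0.021, -0.076, 0, 0, 0, 0, 0.1, -0.022, -0.089, 0, 0, 0, 0, 0.1, -0.022, -0.102, 0, 0, 0, 0, 0.1
180->204: 0, -0.013, 0, 0, 0, 0, 0.1, 0.001, -0.026, 0, 0, 0, 0, 0.1, 0.003, -0.039, 0, 0, 0, 0, 0.1, 0.005, -0.052, 0, 0, 0, 0, 0.1, 0.009, -0.065, 0, 0, 0, 0, 0.1, 0.012, -0.077, 0, 0, 0, 0, 0.1, 0.017, -0.09, 0, 0, 0, 0, 0.1, 0.022, -0.102, 0, 0, 0, 0, 0.1
204->228: 0.005, -0.011, 0, 0, 0, 0, 0.1, 0.011, -0.023, 0, 0, 0, 0, 0.1, 0.018, -0.034, 0, 0, 0, 0, 0.1, 0.026, -0.045, 0, 0, 0, 0, 0.1, 0.034, -0.055, 0, 0, 0, 0, 0.1, 0.042, -0.065, 0, 0, 0, 0, 0.1, 0.051, -0.075, 0, 0, 0, 0, 0.1, 0.061, -0.084, 0, 0, 0, 0, 0.1
228->252: 0.01, -0.008, 0, 0, 0, 0
[... 2132 characters left out ...]
, 0, 0.1, -0.048, 0.021, 0, 0, 0, 0, 0.1, -0.06, 0.024, 0, 0, 0, 0, 0.1, -0.073, 0.028, 0, 0, 0, 0, 0.1, -0.086, 0.03, 0, 0, 0, 0, 0.1, -0.099, 0.032, 0, 0, 0, 0, 0.1
444->468: -0.013, 0.001, 0, 0, 0, 0, 0.1, -0.026, 0.001, 0, 0, 0, 0, 0.1, -0.039, 0.001, 0, 0, 0, 0, 0.1, -0.052, 0, 0, 0, 0, 0, 0.1, -0.065, -0.002, 0, 0, 0, 0, 0.1, -0.078, -0.004, 0, 0, 0, 0, 0.1, -0.091, -0.008, 0, 0, 0, 0, 0.1, -0.103, -0.011, 0, 0, 0, 0, 0.1
468->492: -0.013, -0.005, 0, 0, 0, 0, 0.1, -0.025, -0.01, 0, 0, 0, 0, 0.1, -0.036, -0.015, 0, 0, 0, 0, 0.1, -0.048, -0.021, 0, 0, 0, 0, 0.1, -0.059, -0.028, 0, 0, 0, 0, 0.1, -0.07, -0.036, 0, 0, 0, 0, 0.1, -0.08, -0.044, 0, 0, 0, 0, 0.1, -0.09, -0.052, 0, 0, 0, 0, 0.1
```

send_rows(rows=[-0.01,-0.009,0,0,0,0,0.1,-0.019,-0.019,0,0,0,0,0.1,-0.027,-0.029,0,0,0,0,0.1,-0.035,-0.039,0,0,0,0,0.1,-0.043,-0.05,0,0,0,0,0.1,-0.05,-0.061,0,0,0,0,0.1,-0.056,-0.073,0,0,0,0,0.1,-0.061,-0.084,0,0,0,0,0.1])

```text
time: 9.35
position: [0.4447, 0.0095, 0.0727]
orientation: [-0.001, 0.606, 0.796, 0.0]
ft_force: [-1.9, 2.4, 1.0]
width: 0.0164
```

send_rows(rows=[-0.005,-0.012,0,0,0,0,0.1,-0.01,-0.025,0,0,0,0,0.1,-0.013,-0.037,0,0,0,0,0.1,-0.017,-0.05,0,0,0,0,0.1,-0.019,-0.063,0,0,0,0,0.1,-0.021,-0.076,0,0,0,0,0.1,-0.022,-0.089,0,0,0,0,0.1,-0.022,-0.102,0,0,0,0,0.1])

```text
time: 10.15
position: [0.4392, -0.0114, 0.0727]
orientation: [-0.001, 0.606, 0.795, -0.001]
ft_force: [-7.0, 0.6, 6.7]
width: 0.0162
```

send_rows(rows=[0,-0.013,0,0,0,0,0.1,0.001,-0.026,0,0,0,0,0.1,0.003,-0.039,0,0,0,0,0.1,0.005,-0.052,0,0,0,0,0.1,0.009,-0.065,0,0,0,0,0.1,0.012,-0.077,0,0,0,0,0.1,0.017,-0.09,0,0,0,0,0.1,0.022,-0.102,0,0,0,0,0.1])

```text
time: 10.95
position: [0.4432, -0.033, 0.0727]
orientation: [-0.001, 0.606, 0.795, -0.002]
ft_force: [-8.0, -2.7, 8.3]
width: 0.0164
```

send_rows(rows=[0.001,-0.014,0,0,0,0,0.1,0.003,-0.029,0,0,0,0,0.1,0.007,-0.043,0,0,0,0,0.1,0.015,-0.054,0,0,0,0,0.1,0.023,-0.064,0,0,0,0,0.1,0.031,-0.074,0,0,0,0,0.1,0.04,-0.084,0,0,0,0,0.1,0.05,-0.093,0,0,0,0,0.1])

```text
time: 11.75
position: [0.4556, -0.0504, 0.0727]
orientation: [0.0, 0.606, 0.795, -0.0]
ft_force: [-2.7, -2.6, 3.9]
width: 0.0162
```

send_rows(rows=[0.01,-0.008,0,0,0,0,0.1,0.02,-0.016,0,0,0,0,0.1,0.031,-0.024,0,0,0,0,0.1,0.042,-0.031,0,0,0,0,0.1,0.054,-0.037,0,0,0,0,0.1,0.065,-0.042,0,0,0,0,0.1,0.077,-0.047,0,0,0,0,0.1,0.09,-0.052,0,0,0,0,0.1])

```text
time: 12.55
position: [0.474, -0.061, 0.0727]
orientation: [0.001, 0.606, 0.795, -0.0]
ft_force: [-1.6, -4.8, 3.6]
width: 0.0162
```

send_rows(rows=[0.012,-0.003,0,0,0,0,0.1,0.025,-0.007,0,0,0,0,0.1,0.038,-0.009,0,0,0,0,0.1,0.051,-0.011,0,0,0,0,0.1,0.064,-0.012,0,0,0,0,0.1,0.077,-0.012,0,0,0,0,0.1,0.09,-0.012,0,0,0,0,0.1,0.103,-0.011,0,0,0,0,0.1])

```text
time: 13.35
position: [0.495, -0.0629, 0.0727]
orientation: [0.001, 0.606, 0.795, 0.0]
ft_force: [-1.4, -4.5, 1.5]
width: 0.0162
```

send_rows(rows=[0.013,0.002,0,0,0,0,0.1,0.026,0.004,0,0,0,0,0.1,0.039,0.008,0,0,0,0,0.1,0.051,0.011,0,0,0,0,0.1,0.064,0.016,0,0,0,0,0.1,0.076,0.021,0,0,0,0,0.1,0.087,0.026,0,0,0,0,0.1,0.099,0.032,0,0,0,0,0.1])

```text
time: 14.15
position: [0.5127, -0.0573, 0.0727]
orientation: [-0.0, 0.606, 0.795, -0.002]
ft_force: [-4.7, -7.6, 6.2]
width: 0.0162
```

The drag has risen to about 8 N near 298°, so the crest is close. Stepping finely.

```bash
python3 arc.py 50 300 2 3 9
```

```text
300->306: 0.007, 0.005, 0, 0, 0, 0, 0.1, 0.015, 0.01, 0, 0, 0, 0, 0.1, 0.022, 0.015, 0, 0, 0, 0, 0.1
306->312: 0.007, 0.005, 0, 0, 0, 0, 0.1, 0.014, 0.01, 0, 0, 0, 0, 0.1, 0.02, 0.016, 0, 0, 0, 0, 0.1
312->318: 0.007, 0.006, 0, 0, 0, 0, 0.1, 0.013, 0.012, 0, 0, 0, 0, 0.1, 0.019, 0.019, 0, 0, 0, 0, 0.1
318->324: 0.006, 0.006, 0, 0, 0, 0, 0.1, 0.011, 0.013, 0, 0, 0, 0, 0.1, 0.016, 0.02, 0, 0, 0, 0, 0.1
324->330: 0.005, 0.007, 0, 0, 0, 0, 0.1, 0.01, 0.015, 0, 0, 0, 0, 0.1, 0.015, 0.022, 0, 0, 0, 0, 0.1
330->336: 0.004, 0.008, 0, 0, 0, 0, 0.1, 0.008, 0.015, 0, 0, 0, 0, 0.1, 0.011, 0.023, 0, 0, 0, 0, 0.1
336->342: 0.004, 0.008, 0, 0, 0, 0, 0.1, 0.007, 0.016, 0, 0, 0, 0, 0.1, 0.01, 0.025, 0, 0, 0, 0, 0.1
342->348: 0.002, 0.008, 0, 0, 0, 0, 0.1, 0.005, 0.017, 0, 0, 0, 0, 0.1, 0.007, 0.025, 0, 0, 0, 0, 0.1
348->354: 0.001, 0.009, 0, 0, 0, 0, 0.1, 0.003, 0.017, 0, 0, 0, 0, 0.1, 0.004, 0.026, 0, 0, 0, 0, 0.1
```

send_rows(rows=[0.007,0.005,0,0,0,0,0.1,0.015,0.01,0,0,0,0,0.1,0.022,0.015,0,0,0,0,0.1])

```text
time: 14.45
position: [0.5171, -0.0547, 0.0727]
orientation: [0.0, 0.606, 0.795, -0.002]
ft_force: [-4.7, -8.4, 5.6]
width: 0.0165
```

send_rows(rows=[0.007,0.005,0,0,0,0,0.1,0.014,0.01,0,0,0,0,0.1,0.02,0.016,0,0,0,0,0.1])

```text
time: 14.75
position: [0.5215, -0.0513, 0.0727]
orientation: [0.0, 0.606, 0.795, -0.001]
ft_force: [-3.4, -7.4, 4.1]
width: 0.0166
```

send_rows(rows=[0.007,0.006,0,0,0,0,0.1,0.013,0.012,0,0,0,0,0.1,0.019,0.019,0,0,0,0,0.1])

```text
time: 15.05
position: [0.5261, -0.0469, 0.0727]
orientation: [0.0, 0.606, 0.795, -0.0]
ft_force: [-0.4, -5.9, 2.9]
width: 0.0163
```

send_rows(rows=[0.006,0.006,0,0,0,0,0.1,0.011,0.013,0,0,0,0,0.1,0.016,0.02,0,0,0,0,0.1])

```text
time: 15.35
position: [0.53, -0.042, 0.0727]
orientation: [0.0, 0.606, 0.796, 0.001]
ft_force: [1.6, -3.0, 1.8]
width: 0.0166
```

send_rows(rows=[0.005,0.007,0,0,0,0,0.1,0.01,0.015,0,0,0,0,0.1,0.015,0.022,0,0,0,0,0.1])

```text
time: 15.65
position: [0.5329, -0.0372, 0.0727]
orientation: [0.0, 0.606, 0.796, 0.001]
ft_force: [2.5, -2.2, 1.6]
width: 0.0165
```

send_rows(rows=[0.004,0.008,0,0,0,0,0.1,0.008,0.015,0,0,0,0,0.1,0.011,0.023,0,0,0,0,0.1])

```text
time: 15.95
position: [0.5349, -0.0331, 0.0728]
orientation: [0.0, 0.606, 0.796, 0.0]
ft_force: [3.6, -1.1, 1.6]
width: 0.0165
```

send_rows(rows=[0.004,0.008,0,0,0,0,0.1,0.007,0.016,0,0,0,0,0.1,0.01,0.025,0,0,0,0,0.1])

```text
time: 16.25
position: [0.5368, -0.0281, 0.0728]
orientation: [0.0, 0.606, 0.796, 0.0]
ft_force: [4.5, -1.9, 1.2]
width: 0.0164
```

```bash
python3 arc.py 50 342 -2 3 12
```

```text
342->336: -0.003, -0.009, 0, 0, 0, 0, 0.1, -0.006, -0.017, 0, 0, 0, 0, 0.1, -0.01, -0.025, 0, 0, 0, 0, 0.1
336->330: -0.003, -0.008, 0, 0, 0, 0, 0.1, -0.007, -0.015, 0, 0, 0, 0, 0.1, -0.011, -0.023, 0, 0, 0, 0, 0.1
330->324: -0.005, -0.007, 0, 0, 0, 0, 0.1, -0.01, -0.015, 0, 0, 0, 0, 0.1, -0.015, -0.022, 0, 0, 0, 0, 0.1
324->318: -0.005, -0.007, 0, 0, 0, 0, 0.1, -0.01, -0.014, 0, 0, 0, 0, 0.1, -0.016, -0.02, 0, 0, 0, 0, 0.1
318->312: -0.006, -0.007, 0, 0, 0, 0, 0.1, -0.012, -0.013, 0, 0, 0, 0, 0.1, -0.019, -0.019, 0, 0, 0, 0, 0.1
312->306: -0.006, -0.006, 0, 0, 0, 0, 0.1, -0.013, -0.011, 0, 0, 0, 0, 0.1, -0.02, -0.016, 0, 0, 0, 0, 0.1
306->300: -0.007, -0.005, 0, 0, 0, 0, 0.1, -0.015, -0.01, 0, 0, 0, 0, 0.1, -0.022, -0.015, 0, 0, 0, 0, 0.1
300->294: -0.008, -0.004, 0, 0, 0, 0, 0.1, -0.015, -0.008, 0, 0, 0, 0, 0.1, -0.023, -0.011, 0, 0, 0, 0, 0.1
294->288: -0.008, -0.004, 0, 0, 0, 0, 0.1, -0.016, -0.007, 0, 0, 0, 0, 0.1, -0.025, -0.01, 0, 0, 0, 0, 0.1
288->282: -0.008, -0.002, 0, 0, 0, 0, 0.1, -0.017, -0.005, 0, 0, 0, 0, 0.1, -0.025, -0.007, 0, 0, 0, 0, 0.1
282->276: -0.009, -0.001, 0, 0, 0, 0, 0.1, -0.017, -0.003, 0, 0, 0, 0, 0.1, -0.026, -0.004, 0, 0, 0, 0, 0.1
276->270: -0.009, 0, 0, 0, 0, 0, 0.1, -0.017, -0.001, 0, 0, 0, 0, 0.1, -0.026, -0.001, 0, 0, 0, 0, 0.1
```

send_rows(rows=[-0.003,-0.009,0,0,0,0,0.1,-0.006,-0.017,0,0,0,0,0.1,-0.01,-0.025,0,0,0,0,0.1])

```text
time: 16.55
position: [0.5348, -0.0334, 0.0728]
orientation: [0.0, 0.606, 0.796, 0.0]
ft_force: [4.6, -1.8, 0.7]
width: 0.0164
```

send_rows(rows=[-0.003,-0.008,0,0,0,0,0.1,-0.007,-0.015,0,0,0,0,0.1,-0.011,-0.023,0,0,0,0,0.1])

```text
time: 16.85
position: [0.5324, -0.0382, 0.0728]
orientation: [0.0, 0.606, 0.795, 0.0]
ft_force: [4.3, -2.0, 2.0]
width: 0.0166
```

send_rows(rows=[-0.005,-0.007,0,0,0,0,0.1,-0.01,-0.015,0,0,0,0,0.1,-0.015,-0.022,0,0,0,0,0.1])

```text
time: 17.15
position: [0.5297, -0.0424, 0.0728]
orientation: [0.0, 0.606, 0.795, 0.001]
ft_force: [6.9, -0.6, 0.4]
width: 0.0166
```

send_rows(rows=[-0.005,-0.007,0,0,0,0,0.1,-0.01,-0.014,0,0,0,0,0.1,-0.016,-0.02,0,0,0,0,0.1])

```text
time: 17.45
position: [0.5271, -0.0457, 0.0728]
orientation: [0.0, 0.606, 0.796, 0.001]
ft_force: [7.5, 0.8, -0.1]
width: 0.0161
```

send_rows(rows=[-0.006,-0.007,0,0,0,0,0.1,-0.012,-0.013,0,0,0,0,0.1,-0.019,-0.019,0,0,0,0,0.1])

```text
time: 17.75
position: [0.5238, -0.0492, 0.0728]
orientation: [0.001, 0.606, 0.796, 0.002]
ft_force: [8.8, 1.5, -2.1]
width: 0.0163
```

send_rows(rows=[-0.006,-0.006,0,0,0,0,0.1,-0.013,-0.011,0,0,0,0,0.1,-0.02,-0.016,0,0,0,0,0.1])

```text
time: 18.05
position: [0.5202, -0.0524, 0.0728]
orientation: [0.001, 0.606, 0.796, 0.002]
ft_force: [9.8, 0.3, -2.2]
width: 0.0163
```

send_rows(rows=[-0.007,-0.005,0,0,0,0,0.1,-0.015,-0.01,0,0,0,0,0.1,-0.022,-0.015,0,0,0,0,0.1])

```text
time: 18.35
position: [0.5157, -0.0556, 0.0728]
orientation: [0.001, 0.606, 0.796, 0.002]
ft_force: [9.1, 1.3, -2.0]
width: 0.0163
```

send_rows(rows=[-0.008,-0.004,0,0,0,0,0.1,-0.015,-0.008,0,0,0,0,0.1,-0.023,-0.011,0,0,0,0,0.1])

```text
time: 18.65
position: [0.5106, -0.0584, 0.0728]
orientation: [0.001, 0.606, 0.796, 0.001]
ft_force: [6.5, -1.5, -0.4]
width: 0.0163
```

send_rows(rows=[-0.008,-0.004,0,0,0,0,0.1,-0.016,-0.007,0,0,0,0,0.1,-0.025,-0.01,0,0,0,0,0.1])

```text
time: 18.95
position: [0.5044, -0.0609, 0.0727]
orientation: [0.0, 0.606, 0.795, -0.0]
ft_force: [3.9, -2.8, 2.4]
width: 0.0161
```

send_rows(rows=[-0.008,-0.002,0,0,0,0,0.1,-0.017,-0.005,0,0,0,0,0.1,-0.025,-0.007,0,0,0,0,0.1])

```text
time: 19.25
position: [0.4984, -0.0624, 0.0727]
orientation: [-0.0, 0.606, 0.795, -0.001]
ft_force: [2.6, -3.9, 4.3]
width: 0.0162
```

send_rows(rows=[-0.009,-0.001,0,0,0,0,0.1,-0.017,-0.003,0,0,0,0,0.1,-0.026,-0.004,0,0,0,0,0.1])

```text
time: 19.55
position: [0.4933, -0.0631, 0.0727]
orientation: [-0.0, 0.606, 0.795, -0.001]
ft_force: [1.6, -4.8, 5.0]
width: 0.0163
```

send_rows(rows=[-0.009,0,0,0,0,0,0.1,-0.017,-0.001,0,0,0,0,0.1,-0.026,-0.001,0,0,0,0,0.1])

```text
time: 19.85
position: [0.4879, -0.0633, 0.0727]
orientation: [-0.0, 0.606, 0.795, -0.001]
ft_force: [1.1, -5.1, 5.6]
width: 0.0162
```

```bash
python3 arc.py 50 270 2 3 5
cat > ana.py <<'E'
import numpy as np
from scipy.optimize import curve_fit,least_squares
ccw=np.array([[.4556,-.0504,-2.7,-2.6],[.474,-.061,-1.6,-4.8],[.495,-.0629,-1.4,-4.5],[.5127,-.0573,-4.7,-7.6],[.5171,-.0547,-4.7,-8.4],[.5215,-.0513,-3.4,-7.4],[.5261,-.0469,-.4,-5.9],[.53,-.042,1.6,-3],[.5329,-.0372,2.5,-2.2],[.5349,-.0331,3.6,-1.1],[.5368,-.0281,4.5,-1.9]])
cw=np.array([[.5348,-.0334,4.6,-1.8],[.5324,-.0382,4.3,-2],[.5297,-.0424,6.9,-.6],[.5271,-.0457,7.5,.8],[.5238,-.0492,8.8,1.5],[.5202,-.0524,9.8,.3],[.5157,-.0556,9.1,1.3],[.5106,-.0584,6.5,-1.5],[.5044,-.0609,3.9,-2.8],[.4984,-.0624,2.6,-3.9],[.4933,-.0631,1.6,-4.8],[.4879,-.0633,1.1,-5.1]])
try:
    from extra import ccw2; ccw=np.vstack([ccw,ccw2])
except ImportError: pass
P=np.vstack([ccw,cw,[[.4579,.0257,0,0],[.4447,.0095,0,0],[.4392,-.0114,0,0],[.4432,-.033,0,0]]])[:,:2]
s=least_squares(lambda p:np.hypot(P[:,0]-p[0],P[:,1]-p[1])-p[2],[.489,-.013,.05]); c=s.x; print('circle',c.round(4),'rms',s.fun.std().round(5))
def at(D):
    v=D[:,:2]-c[:2]; a=np.arctan2(v[:,1],v[:,0]); return np.degrees(a)%360,(-np.sin(a)*D[:,2]+np.cos(a)*D[:,3])
A,F=at(ccw);B,G=at(cw);o=np.argsort(A);A,F=A[o],-F[o]
print('ccw',np.c_[A,F].round(1).tolist());print('cw',np.c_[B,G].round(1).tolist())
# model: N = bump with half width w; drag = b + k N +/- m dN/da
def mod(x,a0,w,k,m,b1,b2):
    a,d=x; u=np.clip((a-a0)/w,-1,1); N=(1+np.cos(np.pi*u))/2; S=-np.sin(np.pi*u)
    return np.where(d>0,b1,b2)+k*N+m*d*S*N
X=np.array([np.r_[A,B],np.r_[np.ones(len(A)),-np.ones(len(B))]])
p,cv=curve_fit(mod,X,np.r_[F,G],[302,29,8,1,1,1]); print(p.round(2),np.sqrt(np.diag(cv)).round(2))
g=np.arange(276,330,3); print(np.c_[g,(np.interp(g,A,F)+np.interp(g,B[::-1],G[::-1]))/2].round(1).tolist())
E
python3 ana.py
```

```text
270->276: 0.009, 0, 0, 0, 0, 0, 0.1, 0.017, 0.001, 0, 0, 0, 0, 0.1, 0.026, 0.001, 0, 0, 0, 0, 0.1
276->282: 0.009, 0.001, 0, 0, 0, 0, 0.1, 0.017, 0.003, 0, 0, 0, 0, 0.1, 0.026, 0.004, 0, 0, 0, 0, 0.1
282->288: 0.008, 0.002, 0, 0, 0, 0, 0.1, 0.017, 0.005, 0, 0, 0, 0, 0.1, 0.025, 0.007, 0, 0, 0, 0, 0.1
288->294: 0.009, 0.003, 0, 0, 0, 0, 0.1, 0.017, 0.006, 0, 0, 0, 0, 0.1, 0.025, 0.01, 0, 0, 0, 0, 0.1
294->300: 0.008, 0.003, 0, 0, 0, 0, 0.1, 0.015, 0.007, 0, 0, 0, 0, 0.1, 0.023, 0.011, 0, 0, 0, 0, 0.1
circle [ 0.4891 -0.0134  0.0499] rms 2e-05
ccw [[227.9, 0.3], [252.4, 0.1], [276.8, 1.9], [298.3, 7.7], [304.1, 8.6], [310.5, 7.4], [317.8, 4.6], [325.0, 1.5], [331.4, 0.7], [336.7, -0.4], [342.8, 0.5]]
cw [[336.3, 0.2], [330.2, 0.4], [324.4, 3.5], [319.6, 5.5], [314.1, 7.4], [308.6, 7.9], [302.2, 8.4], [295.5, 5.2], [287.9, 2.9], [280.8, 1.8], [274.9, 1.2], [268.7, 1.2]]
[305.34  29.21   7.69   1.1    0.49   0.72] [0.7  1.81 0.34 0.43 0.24 0.29]
[[276.0, 1.6], [279.0, 2.1], [282.0, 2.7], [285.0, 3.3], [288.0, 3.9], [291.0, 4.8], [294.0, 5.7], [297.0, 6.7], [300.0, 7.7], [303.0, 8.4], [306.0, 8.2], [309.0, 7.7], [312.0, 7.2], [315.0, 6.4], [318.0, 5.3], [321.0, 4.1], [324.0, 2.8], [327.0, 1.7]]
```

send_rows(rows=[0.009,0,0,0,0,0,0.1,0.017,0.001,0,0,0,0,0.1,0.026,0.001,0,0,0,0,0.1])

```text
time: 20.15
position: [0.4927, -0.0632, 0.0727]
orientation: [-0.0, 0.606, 0.795, -0.001]
ft_force: [-0.6, -4.4, 5.9]
width: 0.0166
```

send_rows(rows=[0.009,0.001,0,0,0,0,0.1,0.017,0.003,0,0,0,0,0.1,0.026,0.004,0,0,0,0,0.1])

```text
time: 20.45
position: [0.4982, -0.0624, 0.0727]
orientation: [-0.0, 0.606, 0.795, -0.001]
ft_force: [-0.2, -5.9, 5.8]
width: 0.0163
```

send_rows(rows=[0.008,0.002,0,0,0,0,0.1,0.017,0.005,0,0,0,0,0.1,0.025,0.007,0,0,0,0,0.1])

```text
time: 20.75
position: [0.5028, -0.0613, 0.0727]
orientation: [-0.0, 0.606, 0.795, -0.002]
ft_force: [-0.8, -6.2, 7.7]
width: 0.0161
```

send_rows(rows=[0.009,0.003,0,0,0,0,0.1,0.017,0.006,0,0,0,0,0.1,0.025,0.01,0,0,0,0,0.1])

```text
time: 21.05
position: [0.507, -0.0599, 0.0726]
orientation: [-0.001, 0.606, 0.795, -0.002]
ft_force: [-3.6, -7.4, 8.6]
width: 0.0162
```

send_rows(rows=[0.008,0.003,0,0,0,0,0.1,0.015,0.007,0,0,0,0,0.1,0.023,0.011,0,0,0,0,0.1])

```text
time: 21.35
position: [0.5112, -0.0581, 0.0727]
orientation: [-0.001, 0.607, 0.795, -0.003]
ft_force: [-4.3, -8.3, 8.8]
width: 0.0163
```

send_rows(rows=[0.007,0.005,0,0,0,0,0.1,0.015,0.01,0,0,0,0,0.1,0.022,0.015,0,0,0,0,0.1])

```text
time: 21.65
position: [0.5157, -0.0555, 0.0727]
orientation: [-0.0, 0.607, 0.795, -0.003]
ft_force: [-3.2, -9.6, 9.0]
width: 0.0166
```

```bash
cat > extra.py <<'E'
import numpy as np
ccw2=np.array([[.4982,-.0624,-.2,-5.9],[.5028,-.0613,-.8,-6.2],[.507,-.0599,-3.6,-7.4],[.5112,-.0581,-4.3,-8.3],[.5157,-.0555,-3.2,-9.6]])
E
python3 ana.py
```

```text
circle [ 0.4891 -0.0133  0.0499] rms 3e-05
ccw [[227.9, 0.3], [252.4, 0.1], [276.8, 1.9], [280.5, 1.3], [286.0, 2.5], [291.1, 6.0], [296.3, 7.5], [298.3, 7.7], [302.3, 7.8], [304.1, 8.6], [310.5, 7.4], [317.8, 4.6], [325.0, 1.5], [331.4, 0.7], [336.7, -0.4], [342.8, 0.5]]
cw [[336.3, 0.2], [330.1, 0.4], [324.4, 3.5], [319.6, 5.5], [314.1, 7.4], [308.5, 7.9], [302.2, 8.4], [295.5, 5.2], [287.9, 2.9], [280.8, 1.8], [274.9, 1.2], [268.7, 1.2]]
[305.    30.18   7.66   1.22   0.46   0.64] [0.46 1.24 0.3  0.33 0.22 0.25]
[[276.0, 1.6], [279.0, 1.6], [282.0, 1.8], [285.0, 2.4], [288.0, 3.4], [291.0, 4.9], [294.0, 5.8], [297.0, 6.8], [300.0, 7.6], [303.0, 8.2], [306.0, 8.2], [309.0, 7.7], [312.0, 7.2], [315.0, 6.4], [318.0, 5.3], [321.0, 4.1], [324.0, 2.8], [327.0, 1.7]]
```

send_rows(rows=[0.005,0.003,0,0,0,0,0.1,0.01,0.007,0,0,0,0,0.1,0.01,0.007,0,0,0,0,0.1])

```text
time: 21.95
position: [0.5183, -0.0537, 0.0727]
orientation: [-0.0, 0.607, 0.795, -0.003]
ft_force: [-1.6, -7.9, 7.6]
width: 0.0164
```

send_rows(rows=[-0.001,-0.006,0,0,0,0,0.1,-0.0025,-0.0125,0,0,0,0,0.1,-0.0025,-0.0125,0,0,0,0,0.1])

```text
time: 22.25
position: [0.5183, -0.0539, 0.0727]
orientation: [-0.001, 0.606, 0.796, -0.0]
ft_force: [0.5, -2.6, 6.7]
width: 0.0161
```

send_rows(rows=[0,-0.004,0,0,0,0,0.1,0,-0.004,0,0,0,0,0.3,0,-0.004,0,0,0,0,0.5,0,-0.004,0,0,0,0,0.5,0,-0.004,0,0,0,0,0.5])

```text
time: 22.75
position: [0.5188, -0.0548, 0.0719]
orientation: [-0.001, 0.606, 0.796, -0.0]
ft_force: [0.4, -0.4, -0.1]
width: 0.0425
```

send_rows(rows=[0,0,0.05,0,0,0,0.5,0,0,0.15,0,0,0,0.5,0,0,0.3,0,0,0,0.5,0,0,0.45,0,0,0,0.5,0,0.2,0.65,0,0,0,0.5,-0.2,0.4,0.8,0,0,0,0.5,-0.4,0.6,0.9,0,0,0,0.5,-0.6,0.8,0.9,0,0,0,0.5])

```text
time: 23.55
position: [0.4238, 0.082, 0.2512]
orientation: [0.002, 0.606, 0.795, 0.002]
ft_force: [0.6, 0.4, -0.5]
width: 0.0423
```

send_rows(rows=[-0.1,0.25,0,0,0,0,0.5,-0.2,0.5,0,0,0,0,0.5,-0.25,0.75,0,0,0,0,0.5,-0.25,1,0,0,0,0,0.5,-0.25,1,0,0,0,0,0.5,-0.25,1,0,0,0,0,0.5])

```text
time: 24.15
position: [0.373, 0.2822, 0.2484]
orientation: [0.0, 0.605, 0.797, -0.0]
ft_force: [-0.6, -0.5, -0.5]
width: 0.0428
```

Run:
```python
from h import *
np.set_printoptions(precision=4,suppress=True)
s=readout.sense(); print(s['time'],s['position'],s['ft_force'])
a=viewer.grab_frame('top')[130:320,270:470];b=viewer.grab_frame('side')[190:380,170:370]
for c in('top','side'):
    for n,z in(('crank_knob',.088),('hub_nut',.07)):
        for q in nets.place_of(c,n)[:1]: print(c,n,q['p'],q['location'],at_z(c,q['location'],z))
cv2.imwrite('pics/v5.png',np.hstack([cv2.resize(x,(400,380),interpolation=cv2.INTER_CUBIC) for x in(a,b)]))
```

```text
24.15 [0.373  0.2822 0.2484] [-0.6179 -0.458  -0.481 ]
top crank_knob 0.63 [364.8, 213.1] [ 0.5151 -0.0575  0.088 ]
top hub_nut 0.83 [345.7, 225.2] [ 0.4847 -0.0138  0.07  ]
side crank_knob 0.84 [273.7, 273.3] [ 0.5119 -0.0565  0.088 ]
side hub_nut 0.92 [260.7, 271.2] [ 0.4884 -0.0238  0.07  ]
```

View pics/v5.png

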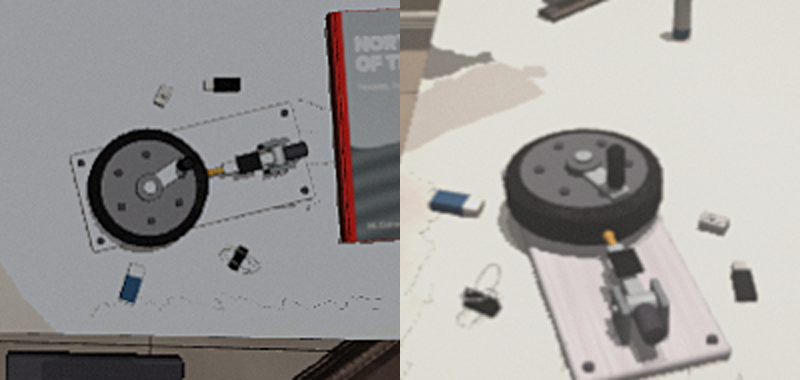

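The wheel stands with the crank towards about 305° (knob at (185, 160) in the top crop). The feeler is down with its tip on the tyre (top crop (212, 172)), the bystanders have not moved and the arm is clear.

```bash
python3 -c "
from h import *
print(workorder.hand_in())"
```

```text
the job is handed in; nothing more can be done
None
```

I pressed the feeler arm down onto its stop, found the tyre's high spot by turning the wheel, left it at the feeler, let go and handed in the job at about 24 s.

**Feeler arm:** the highest force I read while pressing was about 7.5 N. As I pressed the last millimetres the force rose as the pad's spring should, which means the arm was on its stop. The pictures show it level with its tip at the tyre.

**Finding the high spot:** I turned the crank at no more than about 0.5 rad/s and swept the region where the feeler rubs in both directions. The drag rose from about 1 N to about 8.5 N. Fitting both directions together puts the high spot at 305.0 ± 0.5° of crank angle. I covered about 210° of the rim rather than the full turn. The single rub matched the described width and height, so I did not look further.

**Final position:** the gripper last read 305.7° while still holding the knob, and I eased the side force to about 2.6 N or less before opening. After release the picture positions of the knob gave about 301–305°. They are only good to a few degrees, and I did not measure the angle again more precisely.

**Last checks:** the final pictures show the feeler arm down and the things round the stand where they were. The gripper is well clear of everything, with about 1 N or less on the force reading.

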